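Relock the coffee grinder's sunken knob and cap it

TASK

The grinder has been cleaned: reach through the round opening in its guard plate, push the sunken knob in just far enough to free it (never hard down), turn it clockwise about 70 degrees to its stop and let it spring fully back up in the working notch. Then gently fit the cap with the orange handle fully home in the opening. Keep from pushing on the grinder and leave the mug, the jar and the tamper where they are.

Things in the scene. Friction and masses are not known exactly. Their poses are not given: they have to be found in the camera images.
- grinder: Black coffee grinder, hopper off, 170 x 190 x 180 mm high, fixed. Origin: centre of its underside; z up. On its +x side (away from the robot, give or take its yaw) a portafilter is fixed, its handle reaching 275 mm from the origin, 90 mm high. On top a 6 mm aluminium guard plate; push it with less than 35 N. White dot on it (-x side): start notch; orange dot: working notch.
- opening (a point): Centre of the round opening in the guard plate, level with the plate's top face (180 mm above the counter); axes as grinder. The opening is 88 mm across; the well below it is 105 mm across and more than 60 mm deep, with the knob in the middle.
- knob_place (a point): Fixed point on the grinder, 22 mm below opening: where the top of the knob's red finger bar lies on average. Its true height differs by up to 12 mm up or down each time and is not measured (find it by touch); sideways the knob's axis is within 2 mm. Bar: 36 long, 12 wide, 8 mm high, on an aluminium flange 60 mm across on which fingertips may push. At knob 0 the bar lies along the grinder's x.
- plunger (a joint): How far the knob is pushed in (down), m. 0 = fully up, latched. A spring resists with about 7 N at first and 1.2 N more per mm. The knob is free to turn only when in by more than 6 mm (about 14 N); beyond 11 mm (about 20 N) the works are damaged. So push with about 15 to 17 N. Let go, it rises by itself where there is a notch.
- knob (a joint): Turn of the knob, rad, growing clockwise seen from above. 0 = start notch, 1.2 = working notch (each with 0.05 of play); stop at 1.25. Turning takes about 0.05 N m. Between the notches the knob cannot rise; in a notch and not pushed in it cannot turn.
- cap_handle (a point): Middle of the orange handle (28 mm diameter, 40 mm high) of the loose cap, 36 mm above the cap's underside; z up. Below the handle: an aluminium flange 108 mm across, 6 mm thick, then a grey plug 81 mm across, 10 mm high, which enters the opening until the flange lies on the plate (this point then 26 mm above opening). 0.1 to 0.2 kg. Stands on the counter left or right of the grinder.
- cap: The same cap; origin at the centre of the plug's underside.
- mug: White mug, 76 mm across, 75 mm high, bystander; origin at the centre of its underside.
- jar: Amber jar with a steel lid, 64 mm across, 80 mm high, bystander; origin at the centre of its underside.
- tamper: Steel tamper, 58 mm across, 80 mm high, bystander; origin at the centre of its underside.

How it is judged (in metres and radians):
On the way, in this order (a step that is already met when the one before it is completed fails the run):
1. the knob is pushed in and turned half-way across (value of joint plunger above 0.004 m and value of joint knob above 0.6 rad).
2. the knob has sprung fully up in the working notch (value of joint plunger below 0.002 m and value of joint knob above 1.1 rad), for 0.2 s.
3. the cap sits in the opening (horizontal distance between cap_handle and opening below 0.006 m and z of cap_handle in the frame of opening below 0.03 m), for 0.2 s.
At the end, for the whole second after the job is handed in: Knob fully up (in by less than 2 mm) in the working notch (turned more than 1.1 rad); cap fitted home in the opening: its axis within 6 mm of the opening's centre, its handle's middle 26 mm (+-3) above the guard plate, tilted less than 0.06 rad, at rest and released (all of step 2 and horizontal distance between cap_handle and opening below 0.006 m and z of cap_handle in the frame of opening between 0.023 and 0.029 m and angle between cap's own z axis and vertical below 0.06 rad and linear speed of cap below 0.02 m/s); the robot touches nothing.
It fails at once if the knob is pushed in more than 11 mm (value of joint plunger above 0.011 m).
It fails at once if the fingers or arm push the grinder's body or guard with more than 35 N (contact force between any of the fingers, the arm and grinder above 35 N).
It fails at once if the cap is banged or forced on the grinder with more than 35 N (contact force between cap and grinder above 35 N).
It fails at once if mug, jar or tamper is moved by more than 20 mm or tipped (distance of any of mug, jar, tamper from where it was at the start of the episode above 0.02 m or angle between any of mug, jar, tamper's own z axis and vertical above 0.3 rad).
It also fails if it takes over 72 s, if anything falls off the work surface, if the arm or the gripper's body presses on something with over 40 N, if the wrist force passes 120 N, or if a joint passes its speed limit or range.

ROBOT

A 7-joint arm with a two-finger parallel gripper is mounted at the origin on the work surface. World frame = base frame: x ahead of the robot, y to its left, z up, the work surface at z = 0. Lengths are in m, angles in degrees, forces in N, time in s.
With the tool pointing down it reaches from about 0.35 to 0.9 m from the base axis. Payload 8.1 kg.
Tool frame: the origin (TCP) lies at the very end of the fingers, on their centre line; the grasp point (between the pads) lies 19 mm behind it; y points along the fingers, z is the direction in which the jaws open and shut, and the axes are right-handed (so a half turn about y gives the same grasp; the last joint's range is limited). The gripper opens to 92 mm and grips with 3 to 60 N. Pads are 19 mm wide; open, the fingers measure 130 mm over their backs; the gripper's body (75 mm by 190 mm) begins 47 mm behind the grasp point.
Start: joints at [-77.441, 24.895, 1.432, 90.138, -0.665, 64.973, -4.303], TCP at [0.198, 0.593, 0.227] pointing down, gripper open.
Joint ranges: [-149.89, 149.89], [-25.12, 119.58], [-72.63, 75.52], [4.76, 147.25], [-75.54, 255.54], [6.69, 114.76], [-157.13, 157.13]. Speed limits (degrees/s): [127.2, 127.2, 172.46, 172.46, 180, 180, 180].

INTERFACE

Orientations are given as [roll, pitch, yaw] about the fixed x, y, z axes, in that order (R = Rz(yaw) Ry(pitch) Rx(roll)).
In Python, from plant import ctrl, imaging gives the robot as it stands. The module is installed in compiled form; this text tells all that it offers.
- The arm moves only by the tool send_rows, never from a script. Its argument "targets" is a list of rows, each an object of numbers: "rx", "ry", "rz": the turn, a rotation vector about the tool's x, y, z in degrees; "dx", "dy", "dz": the shift along the tool's x, y, z in m; "hand": the closure, from 0 (fully open) to 1 (shut). In form: [{"rx": .., "ry": .., "rz": .., "dx": .., "dy": .., "dz": .., "hand": ..}, ...]. A call has 1 to 12 rows; each row is the pose to reach, as a shift and turn from the pose commanded when the call began, along the tool's axes at that moment; what a row does not reach only later rows make up. A row lasts 1/12 s, in which the tool goes at most 41.7 mm and 7.16 degrees, less where a joint would pass 70% of its speed; a pose out of reach is approached as far as the arm can. A call with a gripper value outside its range is refused whole. The fingers move at their own pace and stop on an object; "newtons" is the grip in N (left out, the last holds). Time passes only in rows, so rows that repeat a pose let the fingers close. It gives the time, the measured TCP pose, the force and the opening at its end, in the units of the state.
- ctrl.observe(): the state, without advancing time (a new reading comes with each control period).
- imaging.snapshot(name): name is "scene" or "top" or "wrist"; returns the picture (384x512x3 uint8, red, green, blue); there is no depth.
- imaging.camera_params(name): a dict with "fx", "fy", "cx", "cy" (pixels), "eye" and "attitude" of the camera in the world. Camera axes: x right, y down, z forward; pixel columns grow to the right and rows downward; lengths in m; the calibration is good to about 2 mm. The wrist camera is an equidistant fisheye: a pixel r from the principal point sees the ray r / f radians off the axis. A picture is of the moment at which its call begins: read the wrist's pose just before it. camera_params takes no time and is no camera call; for the wrist camera it gives the pose at the moment of the call.
- ctrl.hand_in(): hands the job in, once; it reports no verdict.
The state is a dict: "time_s": time; "joint_positions": joint angles; "joint_vel": joint speeds; "tau": joint torques, N m; "tcp_pos": TCP position; "ee_rot": TCP orientation; "ft_force": force on the tool from outside, world axes, zero at the start; "torque": the same for the moment, N m; "grip_width": finger opening in m.
Only numpy, scipy, OpenCV 4.12 (cv2) and the standard library are available. Lean on these libraries where they do the work, as an engineer would, in place of code of your own. Each camera call takes 0.05 s, during which the arm holds its last target. There are 200 camera calls.

## Working session

There is one attempt and no reset: what is moved stays moved. The work goes in short steps, Python scripts to look and compute and a tool call to move; the robot and the scene stay as the last step left them, time stands still between calls to the robot, and variables do not carry over. Pictures are saved under pics/ and viewed, about 8 in all and at most 12, crops included, and the job is handed in when it is done.

Besides the shell and the picture viewer there is one more tool, called after "Emit:" as name(argument=value, ...) on one line, values as JSON. send_rows: Moves the arm, as the interface text tells. Its arguments: {"type":"object","properties":{"targets":{"type":"array","items":{"type":"object","properties":{"rx":{"type":"number"},"ry":{"type":"number"},"rz":{"type":"number"},"dx":{"type":"number"},"dy":{"type":"number"},"dz":{"type":"number"},"hand":{"type":"number"}}}},"newtons":{"type":"number"}},"required":["targets"]}

```bash
mkdir -p pics
python3 - <<'E'
from plant import ctrl, imaging
import cv2,numpy as np
print(ctrl.observe())
ims=[]
for n in("scene","top","wrist"):
    print(n,imaging.camera_params(n)); im=imaging.snapshot(n)[:,:,::-1]; cv2.imwrite(f"pics/{n}0.png",im); ims.append(im)
cv2.imwrite("pics/a.png",cv2.resize(np.hstack(ims[:2]),(800,300)))
E
```

```text
{'time_s': 0.0, 'joint_positions': array([-77.43999485,  24.93565713,   1.42982814,  90.19120847,
        -0.66598888,  64.972953  ,  -4.3027124 ]), 'joint_vel': array([-0.11044249, -0.01259984,  0.09822709, -0.07694086, -0.05128222,
       -0.02223087,  0.06035917]), 'tau': array([-7.18332212e-04, -6.67857027e+01,  9.84517671e-01, -3.14460468e+01,
       -6.05532154e-02,  4.29262931e-02,  1.50303840e-04]), 'tcp_pos': array([0.19755028, 0.59239776, 0.22593915]), 'ee_rot': array([-9.00912716e+01, -6.62604249e-03, -1.84420199e+01]), 'ft_force': array([ 0.30112363,  0.00493187, -0.37501061]), 'torque': array([ 0.00321799,  0.02954464, -0.01222224]), 'grip_width': 0.09201034795598396}
scene {'fx': 401.2530938193658, 'fy': 401.2530938193658, 'cx': 259.3334361003366, 'cy': 190.77083337577716, 'eye': array([ 0.96299119, -0.47259048,  0.90561099]), 'attitude': array([-141.1281721 ,   -1.03649793,   38.72121524])}
top {'fx': 461.50779710517634, 'fy': 461.50779710517634, 'cx': 253.12775722174325, 'cy': 193.64769551686507, 'eye': array([0.36280722, 0.01349485, 1.28211316]), 'attitude': array([-1.68160706e+02,  4.40596195e-02, -9.02723071e+01])}
wrist {'fx': 297.3186396354542, 'fy': 297.3186396354542, 'cx': 255.79295923835454, 'cy': 194.99998144149163, 'eye': array([0.1252842 , 0.61639991, 0.38549244]), 'attitude': array([1.63595767e+02, 1.02823013e-01, 7.15663328e+01])}
```

View pics/top0.png

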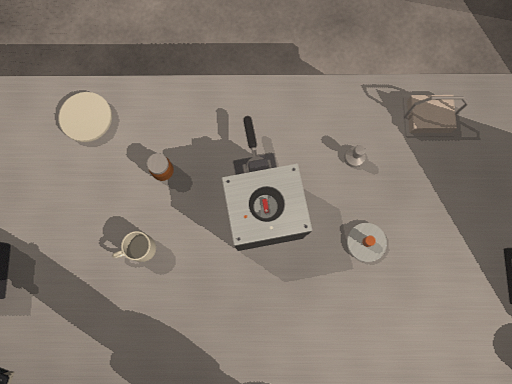

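View pics/scene0.png

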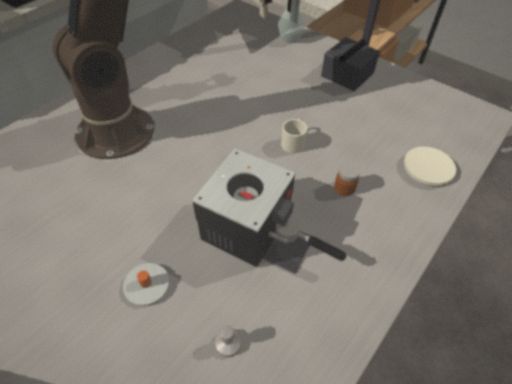

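The top view shows the opening at about (267,203) and the cap at (368,242), right of the grinder. The tamper is at (357,156), the jar at (160,167) and the mug at (138,247). The white dot is at (271,228) and the orange one at (245,216). The scene view agrees.

```bash
cat > h.py <<'E'
import numpy as np, cv2
from scipy.spatial.transform import Rotation as R
from plant import ctrl, imaging
def rot(a): return R.from_euler('xyz',a,degrees=True)
def ray(cp,uv,fish=False):
    p=(np.atleast_2d(uv).astype(float)-[cp['cx'],cp['cy']])/[cp['fx'],cp['fy']]
    if fish:
        th=np.linalg.norm(p,axis=1,keepdims=True)
        d=np.hstack([p/np.maximum(th,1e-9)*np.sin(th),np.cos(th)])
    else: d=np.hstack([p,np.ones((len(p),1))])
    return rot(cp['attitude']).apply(d)
def onz(cp,uv,z,fish=False):
    d=ray(cp,uv,fish); return cp['eye']+d*((z-cp['eye'][2])/d[:,2:])
def circle(P):   # algebraic circle fit in xy
    A=np.c_[2*P[:,:2],np.ones(len(P))]; s=np.linalg.lstsq(A,(P[:,:2]**2).sum(1),rcond=None)[0]
    return s[:2],np.sqrt(s[2]+s[:2]@s[:2])
def blobs(mask,amin=15):
    c,_=cv2.findContours(mask.astype(np.uint8),cv2.RETR_EXTERNAL,cv2.CHAIN_APPROX_NONE)
    return [k[:,0,:] for k in c if cv2.contourArea(k)>=amin]
def delta(pos,yaw):  # tool-frame shift and turn to world target, tool down
    s=ctrl.observe(); r=rot(s['ee_rot']); t=rot([-90,0,yaw])
    print('now',s['tcp_pos'].round(4),s['ee_rot'].round(2),'shift',r.inv().apply(np.array(pos)-s['tcp_pos']).round(4),'turn',(r.inv()*t).as_rotvec(degrees=True).round(2))
E
python3 - <<'E'
from h import *
cp=imaging.camera_params('top'); im=cv2.imread('pics/top0.png'); hsv=cv2.cvtColor(im,cv2.COLOR_BGR2HSV)
def msk(u0,u1,v0,v1):
    m=np.zeros(im.shape[:2],bool); m[v0:v1,u0:u1]=1; return m
H,S,V=cv2.split(hsv)
sat=(S>120)&(V>80)
for b in blobs(sat,3): print('sat',b.mean(0),len(b),cv2.boundingRect(b),H[b[0][1],b[0][0]])
print('bright V',V[175:235:12,230:305:12])
pl=(V>110)&(S<60)&msk(215,318,155,250)
for b in blobs(pl,500):
    r=cv2.minAreaRect(b); P=onz(cp,cv2.boxPoints(r),.18); print('plate',P.round(4).tolist(), P.mean(0))
    d=P-np.roll(P,1,0); print(np.linalg.norm(d,axis=1),np.degrees(np.arctan2(d[:,1],d[:,0])))
hole=(V<70)&msk(240,295,180,226)
print(V[203,240:296])
for b in blobs(hole,200): print('hole',circle(onz(cp,b,.18)),len(b))
cap=(V>105)&(S<60)&msk(335,400,212,275)
print(V[242,335:400])
for b in blobs(cap,200): print('cap',circle(onz(cp,b,.016)),len(b))
cv2.imwrite('pics/crop.png',cv2.resize(im[140:280,210:400],None,fx=4,fy=4,interpolation=2))
E
```

```text
sat [368.67741935 240.83870968] 31 (363, 236, 12, 11) 10
sat [245.14285714 216.14285714] 7 (244, 215, 3, 3) 9
sat [265.12903226 205.29032258] 31 (262, 199, 7, 14) 1
sat [164.45454545 171.25757576] 66 (152, 158, 21, 23) 11
bright V [[125 175 171 172 175 177 150]
 [178 177 174  46 175 176 173]
 [174 177  43 167  54 176 175]
 [175 174  70 139  53 173 176]
 [150 177 174 177 181 177 182]]
plate [[0.6923, 0.0926, 0.18], [0.6911, -0.1458, 0.18], [0.4585, -0.1381, 0.18], [0.4596, 0.0904, 0.18]] [ 0.57538277 -0.02525675  0.18      ]
[0.23271718 0.23841019 0.23274782 0.22848101] [  0.54601811 -90.28546381 178.101388    89.72383814]
[177 174 175 174 175 174 176 183 154  35  46  53  48  46 110 158 152 149
 152 136  92  99 113 156 173 172 177 155 112 125 122 122 117 120 121 126
 111  64  54  54  60  55  56  48 104 169 180 177 173 175 173 175 173 174
 175 173]
hole (array([ 0.56925696, -0.01819945]), np.float64(0.04133614871201061)) 97
[135 134 130 133 134 120  81  89  87  88  88  84 136 182 171 171 176 176
 175 170 171 171 171 155 111 115 113 104  99  93 114 165 189 186 182 180
 183 182 182 186 174 158 179 177 175 174 170 173 174 177 174 159 129 140
 157 153 153 152 152 153 152 151 153 153 152]
cap (array([ 0.49017316, -0.29835634]), np.float64(0.09974870226565231)) 252
```

View pics/crop.png

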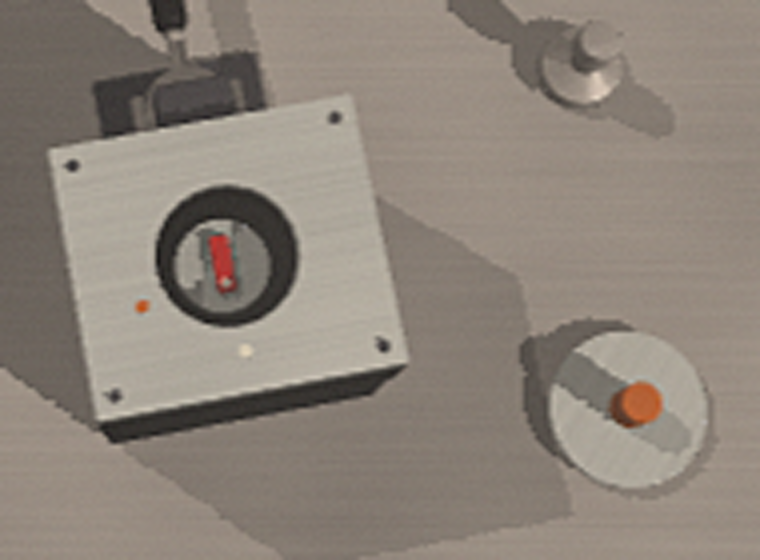

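The crop shows the opening centred at (227,256), the four screws near the plate corners, and the cap flange centred at (629,410).

Run:
```python
from h import *
cp=imaging.camera_params('top'); im=cv2.imread('pics/top0.png'); V=im.max(2)
f=lambda a:np.array(a,float)/4+[210,140]-0.375
scr=onz(cp,f([(73,166),(335,118),(384,345),(114,396)]),.18)
print('screws',scr.round(4).tolist(),'mean',scr.mean(0))
print('yaw',np.degrees(np.arctan2(*(scr[0]-scr[1])[[1,0]]))-90,np.degrees(np.arctan2(*(scr[1]-scr[2])[[1,0]])))
print('hole',onz(cp,f([(227,256)]),.18), 'edges',onz(cp,f([(155,256),(299,256),(227,185),(227,327)]),.18).round(4).tolist())
# cap edge points by hand and handle top
E=onz(cp,f([(549,410),(709,410),(629,330),(629,490)]),.016); print('cap',circle(E))
print('htop',onz(cp,f([(641,400)]),.056))
print('dots',onz(cp,f([(246,350),(142,306)]),.18).round(4).tolist())
print('tamper top',onz(cp,f([(602,42)]),.08),'base',onz(cp,f([(583,80)]),.02))
print('jar',onz(cp,[(158,160)],.08),'mug',onz(cp,[(138,247)],.075))
delta([.572,-.02,.36],10)
```

```text
screws [[0.6255, 0.0751, 0.18], [0.6552, -0.0863, 0.18], [0.514, -0.1126, 0.18], [0.4841, 0.0496, 0.18]] mean [ 0.56972328 -0.01856363  0.18      ]
yaw 10.400829389607594 10.540999002771523
hole [[ 0.56892249 -0.01881403  0.18      ]] edges [[0.5691, 0.0249, 0.18], [0.5687, -0.0625, 0.18], [0.6131, -0.0193, 0.18], [0.5254, -0.0184, 0.18]]
cap (array([ 0.49135666, -0.29805589]), np.float64(0.05486829931972922))
htop [[ 0.49342601 -0.29655388  0.056     ]]
dots [[0.5114, -0.0296, 0.18], [0.5385, 0.0328, 0.18]]
tamper top [[ 0.73408719 -0.27779664  0.08      ]] base [[ 0.72459459 -0.27739006  0.02      ]]
jar [[0.70899703 0.26991854 0.08      ]] mug [[0.47506986 0.31434264 0.075     ]]
now [0.1976 0.5926 0.2261] [-9.006e+01 -1.000e-02 -1.844e+01] shift [ 0.549  -0.1333 -0.4628] turn [ 6.000e-02 -2.844e+01 -1.000e-02]
```

Emit:
send_rows(targets=[{"dx": 0.02,"dy": -0.04,"dz": -0.02,"ry": -2,"hand": 0.7},{"dx": 0.06,"dy": -0.05,"dz": -0.05,"ry": -4,"hand": 0.7},{"dx": 0.09,"dy": -0.06,"dz": -0.076,"ry": -6,"hand": 0.7},{"dx": 0.12,"dy": -0.07,"dz": -0.1,"ry": -8,"hand": 0.7},{"dx": 0.15,"dy": -0.08,"dz": -0.126,"ry": -10,"hand": 0.7},{"dx": 0.18,"dy": -0.09,"dz": -0.152,"ry": -12,"hand": 0.7},{"dx": 0.21,"dy": -0.1,"dz": -0.177,"ry": -14,"hand": 0.7},{"dx": 0.24,"dy": -0.11,"dz": -0.202,"ry": -16,"hand": 0.7},{"dx": 0.27,"dy": -0.12,"dz": -0.228,"ry": -18,"hand": 0.7},{"dx": 0.3,"dy": -0.13,"dz": -0.253,"ry": -20,"hand": 0.7},{"dx": 0.33,"dy": -0.133,"dz": -0.278,"ry": -22,"hand": 0.7},{"dx": 0.36,"dy": -0.133,"dz": -0.303,"ry": -24,"hand": 0.7}])

```text
invalid input
```

```bash
python3 -c "
from h import *
delta([.5695,-.0188,.33],10.5)"
```

```text
now [0.1976 0.5926 0.2261] [-9.006e+01 -1.000e-02 -1.844e+01] shift [ 0.5462 -0.1033 -0.4625] turn [ 6.000e-02 -2.894e+01 -1.000e-02]
```

Emit:
send_rows(targets=[{"rx": 0,"ry": -2,"rz": 0,"dx": 0.02,"dy": -0.04,"dz": -0.02,"hand": 0.7},{"rx": 0,"ry": -4,"rz": 0,"dx": 0.05,"dy": -0.06,"dz": -0.042,"hand": 0.7},{"rx": 0,"ry": -6,"rz": 0,"dx": 0.08,"dy": -0.08,"dz": -0.067,"hand": 0.7},{"rx": 0,"ry": -8,"rz": 0,"dx": 0.11,"dy": -0.09,"dz": -0.092,"hand": 0.7},{"rx": 0,"ry": -10,"rz": 0,"dx": 0.14,"dy": -0.1,"dz": -0.118,"hand": 0.7},{"rx": 0,"ry": -12,"rz": 0,"dx": 0.17,"dy": -0.11,"dz": -0.143,"hand": 0.7},{"rx": 0,"ry": -14,"rz": 0,"dx": 0.2,"dy": -0.12,"dz": -0.169,"hand": 0.7},{"rx": 0,"ry": -16,"rz": 0,"dx": 0.23,"dy": -0.13,"dz": -0.194,"hand": 0.7},{"rx": 0,"ry": -18,"rz": 0,"dx": 0.26,"dy": -0.13,"dz": -0.22,"hand": 0.7},{"rx": 0,"ry": -20,"rz": 0,"dx": 0.29,"dy": -0.13,"dz": -0.245,"hand": 0.7},{"rx": 0,"ry": -22,"rz": 0,"dx": 0.32,"dy": -0.13,"dz": -0.27,"hand": 0.7},{"rx": 0,"ry": -24,"rz": 0,"dx": 0.35,"dy": -0.13,"dz": -0.296,"hand": 0.7}], newtons=5)

```text
time_s: 1.15
tcp_pos: [0.4366, 0.1995, 0.3568]
ee_rot: [-90.0, -0.0, 5.7]
ft_force: [1.8, 1.0, 0.2]
grip_width: 0.0277
```

```bash
python3 -c "
from h import *
delta([.5695,-.0188,.33],10.5)"
```

```text
now [0.4366 0.1995 0.3568] [-8.998e+01 -1.000e-02  5.660e+00] shift [ 0.1107  0.0268 -0.2303] turn [-0.02 -4.84  0.01]
```

Emit:
send_rows(targets=[{"rx": 0,"ry": -1,"rz": 0,"dx": 0.015,"dy": 0,"dz": -0.03,"hand": 0.7},{"rx": 0,"ry": -2,"rz": 0,"dx": 0.03,"dy": 0,"dz": -0.06,"hand": 0.7},{"rx": 0,"ry": -3,"rz": 0,"dx": 0.045,"dy": 0,"dz": -0.09,"hand": 0.7},{"rx": 0,"ry": -4,"rz": 0,"dx": 0.06,"dy": 0,"dz": -0.12,"hand": 0.7},{"rx": 0,"ry": -4.9,"rz": 0,"dx": 0.075,"dy": 0,"dz": -0.15,"hand": 0.7},{"rx": 0,"ry": -4.9,"rz": 0,"dx": 0.09,"dy": 0,"dz": -0.18,"hand": 0.7},{"rx": 0,"ry": -4.9,"rz": 0,"dx": 0.1,"dy": 0,"dz": -0.21,"hand": 0.7},{"rx": 0,"ry": -4.9,"rz": 0,"dx": 0.11,"dy": 0,"dz": -0.23,"hand": 0.7},{"rx": 0,"ry": -4.9,"rz": 0,"dx": 0.1105,"dy": 0.0,"dz": -0.2303,"hand": 0.7},{"rx": 0,"ry": -4.9,"rz": 0,"dx": 0.1105,"dy": 0.0,"dz": -0.2303,"hand": 0.7}])

```text
time_s: 1.98
tcp_pos: [0.5685, -0.0184, 0.3562]
ee_rot: [-90.0, 0.1, 10.3]
ft_force: [-0.3, 0.8, 0.2]
grip_width: 0.0277
```

Run:
```python
from h import *
cp=imaging.camera_params('wrist'); im=imaging.snapshot('wrist')[:,:,::-1].copy(); cv2.imwrite('pics/w1.png',im)
delta([.5695,-.0188,.26],10.5)
s=ctrl.observe(); print(s['time_s'],s['ft_force'],s['grip_width'],s['joint_positions'].round(1))
c=rot(cp['attitude'])
def proj(P):
    d=c.inv().apply(np.array(P)-cp['eye']); th=np.arctan2(np.hypot(d[0],d[1]),d[2]); n=d[:2]/np.hypot(d[0],d[1]); return n*th*cp['fx']+[cp['cx'],cp['cy']]
print('pred opening',proj([.5695,-.0188,.18]),'knob',proj([.5695,-.0188,.158]))
```

```text
now [ 0.5682 -0.0169  0.3563] [-8.998e+01  5.000e-02  1.042e+01] shift [ 0.0011  0.0963 -0.0021] turn [-0.02 -0.08 -0.05]
2.0333 [ 0.51015295 -0.6361749   0.47779491] 0.02750993540585521 [-21.9  15.3  24.3  87.5  -6.4  78.6 103.3]
pred opening [255.82425211 177.39296788] knob [255.84144064 173.39258582]
```

View pics/w1.png

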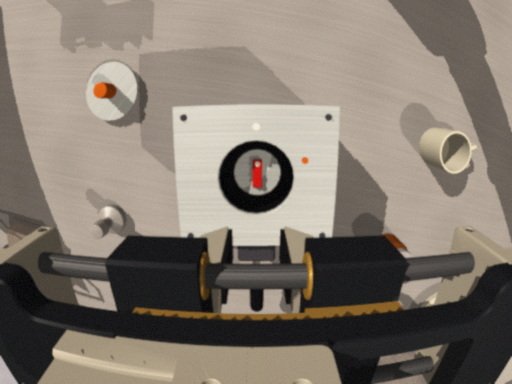

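The wrist view shows the opening at about (256,177), as predicted. The red bar at (257,175) is in line with the tool.

Run:
```python
from h import *
cp=imaging.camera_params('wrist'); im=cv2.imread('pics/w1.png'); hsv=cv2.cvtColor(im,cv2.COLOR_BGR2HSV);H,S,V=cv2.split(hsv)
red=((H<6)|(H>174))&(S>150)&(V>60); red[:, :230]=0; red[:, 290:]=0; red[:140]=0;red[215:]=0
for b in blobs(red,10): 
    c=cv2.minAreaRect(b); print('bar',c)
    for z in(.146,.158,.17):
        P=onz(cp,cv2.boxPoints(c),z,True); d=P-np.roll(P,1,0); print(z,P.mean(0).round(4),np.linalg.norm(d,axis=1).round(4),np.degrees(np.arctan2(d[:,1],d[:,0])).round(1))
pl=((V>125)&(S<60)).astype(np.uint8); 
m=(V<60).astype(np.uint8); m[:, :215]=0; m[:,300:]=0;m[:135]=0;m[216:]=0
for b in blobs(m,300): print('hole',circle(onz(cp,b,.18,True)))
print(imaging.camera_params('wrist')['eye'])
```

```text
bar ((256.5, 173.5), (27.0, 9.0), 90.0)
0.146 [ 0.5719 -0.0157  0.146 ] [0.0352 0.0113 0.0352 0.0116] [-169.7  100.4   10.7  -79.6]
0.158 [ 0.5693 -0.0162  0.158 ] [0.034  0.011  0.034  0.0112] [-169.7  100.4   10.7  -79.6]
0.17 [ 0.5668 -0.0167  0.17  ] [0.0329 0.0106 0.0329 0.0108] [-169.7  100.4   10.7  -79.6]
hole (array([ 0.56919127, -0.01732345]), np.float64(0.04181035066693944))
[ 0.49331086 -0.03102835  0.51582679]
```

Emit:
send_rows(targets=[{"rx": 0,"ry": 0,"rz": 0,"dx": 0.0005,"dy": 0.035,"dz": 0,"hand": 0.72},{"rx": 0,"ry": 0,"rz": 0,"dx": 0.0005,"dy": 0.07,"dz": 0,"hand": 0.72},{"rx": 0,"ry": 0,"rz": 0,"dx": 0.0005,"dy": 0.105,"dz": 0,"hand": 0.72},{"rx": 0,"ry": 0,"rz": 0,"dx": 0.0005,"dy": 0.135,"dz": 0,"hand": 0.72},{"rx": 0,"ry": 0,"rz": 0,"dx": 0.0005,"dy": 0.16,"dz": 0,"hand": 0.72},{"rx": 0,"ry": 0,"rz": 0,"dx": 0.0005,"dy": 0.175,"dz": 0,"hand": 0.72},{"rx": 0,"ry": 0,"rz": 0,"dx": 0.0005,"dy": 0.185,"dz": 0,"hand": 0.72},{"rx": 0,"ry": 0,"rz": 0,"dx": 0.0005,"dy": 0.19,"dz": 0,"hand": 0.72},{"rx": 0,"ry": 0,"rz": 0,"dx": 0.0005,"dy": 0.19,"dz": 0,"hand": 0.72},{"rx": 0,"ry": 0,"rz": 0,"dx": 0.0005,"dy": 0.19,"dz": 0,"hand": 0.72}])

```text
time_s: 2.87
tcp_pos: [0.5693, -0.0165, 0.1676]
ee_rot: [-90.0, -0.1, 10.5]
ft_force: [0.1, 0.1, 0.6]
grip_width: 0.0259
```

```bash
python3 -c "
from h import *
delta([.5693,-.0172,.16],10.5); s=ctrl.observe(); print(s['ft_force'],s['torque'])"
```

```text
now [ 0.5693 -0.0165  0.1676] [-8.999e+01 -7.000e-02  1.049e+01] shift [-0.0001  0.0076 -0.0007] turn [-0.01 -0.01  0.07]
[0.110707   0.11288108 0.56415379] [ 0.06114303  0.00189537 -0.00025443]
```

Descend slowly to find the flange.

Emit:
send_rows(targets=[{"rx": 0,"ry": 0,"rz": 0,"dx": 0,"dy": 0.0015,"dz": 0,"hand": 0.72},{"rx": 0,"ry": 0,"rz": 0,"dx": 0,"dy": 0.003,"dz": 0,"hand": 0.72},{"rx": 0,"ry": 0,"rz": 0,"dx": 0,"dy": 0.0045,"dz": 0,"hand": 0.72},{"rx": 0,"ry": 0,"rz": 0,"dx": 0,"dy": 0.006,"dz": 0,"hand": 0.72},{"rx": 0,"ry": 0,"rz": 0,"dx": 0,"dy": 0.0075,"dz": 0,"hand": 0.72},{"rx": 0,"ry": 0,"rz": 0,"dx": 0,"dy": 0.0075,"dz": 0,"hand": 0.72}])

```text
time_s: 3.37
tcp_pos: [0.5687, -0.017, 0.159]
ee_rot: [-90.0, 0.0, 10.5]
ft_force: [-0.6, 0.6, -0.3]
grip_width: 0.0259
```

Emit:
send_rows(targets=[{"rx": 0,"ry": 0,"rz": 0,"dx": 0,"dy": 0.001,"dz": 0,"hand": 0.72},{"rx": 0,"ry": 0,"rz": 0,"dx": 0,"dy": 0.002,"dz": 0,"hand": 0.72},{"rx": 0,"ry": 0,"rz": 0,"dx": 0,"dy": 0.003,"dz": 0,"hand": 0.72},{"rx": 0,"ry": 0,"rz": 0,"dx": 0,"dy": 0.004,"dz": 0,"hand": 0.72},{"rx": 0,"ry": 0,"rz": 0,"dx": 0,"dy": 0.005,"dz": 0,"hand": 0.72},{"rx": 0,"ry": 0,"rz": 0,"dx": 0,"dy": 0.005,"dz": 0,"hand": 0.72}])

```text
time_s: 3.87
tcp_pos: [0.5687, -0.017, 0.154]
ee_rot: [-90.0, 0.0, 10.5]
ft_force: [-0.4, -0.3, 0.8]
grip_width: 0.0254
```

Emit:
send_rows(targets=[{"rx": 0,"ry": 0,"rz": 0,"dx": 0,"dy": 0.001,"dz": 0,"hand": 0.72},{"rx": 0,"ry": 0,"rz": 0,"dx": 0,"dy": 0.002,"dz": 0,"hand": 0.72},{"rx": 0,"ry": 0,"rz": 0,"dx": 0,"dy": 0.003,"dz": 0,"hand": 0.72},{"rx": 0,"ry": 0,"rz": 0,"dx": 0,"dy": 0.004,"dz": 0,"hand": 0.72},{"rx": 0,"ry": 0,"rz": 0,"dx": 0,"dy": 0.005,"dz": 0,"hand": 0.72},{"rx": 0,"ry": 0,"rz": 0,"dx": 0,"dy": 0.005,"dz": 0,"hand": 0.72}])

```text
time_s: 4.37
tcp_pos: [0.5687, -0.017, 0.149]
ee_rot: [-90.0, 0.0, 10.5]
ft_force: [-0.4, 0.2, -0.5]
grip_width: 0.0259
```

Emit:
send_rows(targets=[{"rx": 0,"ry": 0,"rz": 0,"dx": 0,"dy": 0.001,"dz": 0,"hand": 0.72},{"rx": 0,"ry": 0,"rz": 0,"dx": 0,"dy": 0.002,"dz": 0,"hand": 0.72},{"rx": 0,"ry": 0,"rz": 0,"dx": 0,"dy": 0.003,"dz": 0,"hand": 0.72},{"rx": 0,"ry": 0,"rz": 0,"dx": 0,"dy": 0.004,"dz": 0,"hand": 0.72},{"rx": 0,"ry": 0,"rz": 0,"dx": 0,"dy": 0.005,"dz": 0,"hand": 0.72},{"rx": 0,"ry": 0,"rz": 0,"dx": 0,"dy": 0.005,"dz": 0,"hand": 0.72}])

```text
time_s: 4.87
tcp_pos: [0.5687, -0.017, 0.144]
ee_rot: [-90.0, 0.0, 10.5]
ft_force: [0.6, 0.0, 0.1]
grip_width: 0.0258
```

Emit:
send_rows(targets=[{"rx": 0,"ry": 0,"rz": 0,"dx": 0,"dy": 0.001,"dz": 0,"hand": 0.72},{"rx": 0,"ry": 0,"rz": 0,"dx": 0,"dy": 0.002,"dz": 0,"hand": 0.72},{"rx": 0,"ry": 0,"rz": 0,"dx": 0,"dy": 0.003,"dz": 0,"hand": 0.72},{"rx": 0,"ry": 0,"rz": 0,"dx": 0,"dy": 0.003,"dz": 0,"hand": 0.72}])

```text
time_s: 5.2
tcp_pos: [0.5689, -0.017, 0.1415]
ee_rot: [-90.0, -0.0, 10.5]
ft_force: [-1.6, -0.2, 4.4]
grip_width: 0.0254
```

Emit:
send_rows(targets=[{"rx": 0,"ry": 0,"rz": 0,"dx": 0,"dy": 0.0005,"dz": 0,"hand": 1},{"rx": 0,"ry": 0,"rz": 0,"dx": 0,"dy": 0.0005,"dz": 0,"hand": 1},{"rx": 0,"ry": 0,"rz": 0,"dx": 0,"dy": 0.0005,"dz": 0,"hand": 1},{"rx": 0,"ry": 0,"rz": 0,"dx": 0,"dy": 0.0005,"dz": 0,"hand": 1},{"rx": 0,"ry": 0,"rz": 0,"dx": 0,"dy": 0.0005,"dz": 0,"hand": 1}], newtons=15)

```text
time_s: 5.62
tcp_pos: [0.5696, -0.0169, 0.1414]
ee_rot: [-90.0, -0.1, 10.5]
ft_force: [-1.2, 1.0, 5.6]
grip_width: 0.0119
```

```bash
python3 -c "
from h import *
s=ctrl.observe(); print(s)"
```

```text
{'time_s': 5.6167, 'joint_positions': array([-19.05756661,  25.36636787,  21.27900428, 105.3089869 ,
       -11.51116955,  51.32989872, 108.02600543]), 'joint_vel': array([-0.02336851, -0.04008852,  0.03284301, -0.00820096, -0.00306681,
       -0.00271137,  0.06844889]), 'tau': array([ 1.86857432e-01, -5.66509509e+01,  5.63891843e+00, -2.49248797e+01,
        1.66116050e-01, -9.54334438e-02,  3.05132463e-02]), 'tcp_pos': array([ 0.56956479, -0.0169209 ,  0.14140832]), 'ee_rot': array([-89.99844986,  -0.09563106,  10.45875104]), 'ft_force': array([-1.17204601,  0.97393917,  5.64840929]), 'torque': array([ 0.09555165,  0.14249349, -0.03769819]), 'grip_width': 0.011922596489497691}
```

Emit:
send_rows(targets=[{"rx": 0,"ry": 0,"rz": 0,"dx": 0,"dy": 0.001,"dz": 0,"hand": 1},{"rx": 0,"ry": 0,"rz": 0,"dx": 0,"dy": 0.002,"dz": 0,"hand": 1},{"rx": 0,"ry": 0,"rz": 0,"dx": 0,"dy": 0.003,"dz": 0,"hand": 1},{"rx": 0,"ry": 0,"rz": 0,"dx": 0,"dy": 0.004,"dz": 0,"hand": 1},{"rx": 0,"ry": 0,"rz": 0,"dx": 0,"dy": 0.005,"dz": 0,"hand": 1},{"rx": 0,"ry": 0,"rz": 0,"dx": 0,"dy": 0.006,"dz": 0,"hand": 1},{"rx": 0,"ry": 0,"rz": 0,"dx": 0,"dy": 0.006,"dz": 0,"hand": 1}])

```text
time_s: 6.2
tcp_pos: [0.5696, -0.017, 0.1359]
ee_rot: [-90.0, -0.1, 10.5]
ft_force: [-2.9, 1.7, 12.7]
grip_width: 0.0119
```

Emit:
send_rows(targets=[{"rx": 0,"ry": 0,"rz": 0,"dx": 0,"dy": 0.001,"dz": 0,"hand": 1},{"rx": 0,"ry": 0,"rz": 0,"dx": 0,"dy": 0.002,"dz": 0,"hand": 1},{"rx": 0,"ry": 0,"rz": 0,"dx": 0,"dy": 0.0025,"dz": 0,"hand": 1},{"rx": 0,"ry": 0,"rz": 0,"dx": 0,"dy": 0.0025,"dz": 0,"hand": 1}])

```text
time_s: 6.53
tcp_pos: [0.5696, -0.0169, 0.1337]
ee_rot: [-90.0, -0.1, 10.5]
ft_force: [-5.3, 1.9, 16.2]
grip_width: 0.0119
```

Emit:
send_rows(targets=[{"rx": 0,"ry": 3,"rz": 0,"dx": 0,"dy": 0,"dz": 0,"hand": 1},{"rx": 0,"ry": 7,"rz": 0,"dx": 0,"dy": 0,"dz": 0,"hand": 1},{"rx": 0,"ry": 11,"rz": 0,"dx": 0,"dy": 0,"dz": 0,"hand": 1},{"rx": 0,"ry": 15,"rz": 0,"dx": 0,"dy": 0,"dz": 0,"hand": 1},{"rx": 0,"ry": 19,"rz": 0,"dx": 0,"dy": 0,"dz": 0,"hand": 1},{"rx": 0,"ry": 22,"rz": 0,"dx": 0,"dy": 0,"dz": 0,"hand": 1},{"rx": 0,"ry": 22,"rz": 0,"dx": 0,"dy": 0,"dz": 0,"hand": 1}])

```text
time_s: 7.12
tcp_pos: [0.5696, -0.0163, 0.1337]
ee_rot: [-89.9, -0.1, -11.7]
ft_force: [-3.2, 2.8, 16.9]
grip_width: 0.0118
```

```bash
python3 -c "
from h import *
s=ctrl.observe(); print(s['ee_rot'],s['torque'],s['tcp_pos'])"
```

```text
[-89.90642876  -0.09109246 -11.7102494 ] [ 0.47720923  0.86240083 -0.04034113] [ 0.56961065 -0.0163246   0.13372217]
```

Emit:
send_rows(targets=[{"rx": 0,"ry": 4,"rz": 0,"dx": 0,"dy": 0,"dz": 0,"hand": 1},{"rx": 0,"ry": 8,"rz": 0,"dx": 0,"dy": 0,"dz": 0,"hand": 1},{"rx": 0,"ry": 12,"rz": 0,"dx": 0,"dy": 0,"dz": 0,"hand": 1},{"rx": 0,"ry": 16,"rz": 0,"dx": 0,"dy": 0,"dz": 0,"hand": 1},{"rx": 0,"ry": 20,"rz": 0,"dx": 0,"dy": 0,"dz": 0,"hand": 1},{"rx": 0,"ry": 24,"rz": 0,"dx": 0,"dy": 0,"dz": 0,"hand": 1},{"rx": 0,"ry": 28,"rz": 0,"dx": 0,"dy": 0,"dz": 0,"hand": 1},{"rx": 0,"ry": 32,"rz": 0,"dx": 0,"dy": 0,"dz": 0,"hand": 1},{"rx": 0,"ry": 36,"rz": 0,"dx": 0,"dy": 0,"dz": 0,"hand": 1},{"rx": 0,"ry": 40,"rz": 0,"dx": 0,"dy": 0,"dz": 0,"hand": 1},{"rx": 0,"ry": 42,"rz": 0,"dx": 0,"dy": 0,"dz": 0,"hand": 1},{"rx": 0,"ry": 42,"rz": 0,"dx": 0,"dy": 0,"dz": 0,"hand": 1}])

```text
time_s: 8.12
tcp_pos: [0.5703, -0.0154, 0.1338]
ee_rot: [-89.8, 0.0, -53.6]
ft_force: [-1.9, 4.9, 15.6]
grip_width: 0.0118
```

```bash
python3 -c "
from h import *
s=ctrl.observe(); print(s['ee_rot'],s['torque'],s['tcp_pos'])"
```

```text
[-8.97955999e+01  8.24062043e-03 -5.35982889e+01] [1.07178915 0.55079917 0.02029306] [ 0.5702624  -0.01541934  0.13375868]
```

Emit:
send_rows(targets=[{"rx": 0,"ry": 2,"rz": 0,"dx": 0,"dy": 0,"dz": 0,"hand": 1},{"rx": 0,"ry": 4,"rz": 0,"dx": 0,"dy": 0,"dz": 0,"hand": 1},{"rx": 0,"ry": 5.5,"rz": 0,"dx": 0,"dy": 0,"dz": 0,"hand": 1},{"rx": 0,"ry": 5.5,"rz": 0,"dx": 0,"dy": 0,"dz": 0,"hand": 1}])

```text
time_s: 8.45
tcp_pos: [0.5704, -0.0153, 0.1338]
ee_rot: [-89.8, 0.0, -59.1]
ft_force: [-2.6, 5.2, 15.7]
grip_width: 0.0118
```

```bash
python3 -c "
from h import *
s=ctrl.observe(); print(s['ee_rot'],s['torque'],s['tcp_pos'])"
```

```text
[-8.97786497e+01  3.32078191e-02 -5.90555273e+01] [1.13009398 0.46019777 0.01494412] [ 0.57037367 -0.01534853  0.13380855]
```

Emit:
send_rows(targets=[{"rx": 0,"ry": 5.5,"rz": 0,"dx": 0,"dy": -0.002,"dz": 0,"hand": 1},{"rx": 0,"ry": 0,"rz": 0,"dx": 0,"dy": -0.004,"dz": 0,"hand": 1},{"rx": 0,"ry": 0,"rz": 0,"dx": 0,"dy": -0.006,"dz": 0,"hand": 1},{"rx": 0,"ry": 0,"rz": 0,"dx": 0,"dy": -0.008,"dz": 0,"hand": 1},{"rx": 0,"ry": 0,"rz": 0,"dx": 0,"dy": -0.0085,"dz": 0,"hand": 1},{"rx": 0,"ry": 0,"rz": 0,"dx": 0,"dy": -0.0085,"dz": 0,"hand": 1}])

```text
time_s: 8.95
tcp_pos: [0.5703, -0.0154, 0.1414]
ee_rot: [-89.8, -0.0, -58.9]
ft_force: [2.2, 5.6, 4.9]
grip_width: 0.0118
```

```bash
python3 -c "
from h import *
s=ctrl.observe(); print(s['ee_rot'],s['torque'],s['tcp_pos'])"
```

```text
[-8.98131872e+01 -1.97335616e-03 -5.89488719e+01] [ 0.95004615 -0.49862892  0.02117669] [ 0.57034709 -0.01543757  0.14141766]
```

The tool is back at 0.1414 m with 5 N, the same as at first touch, so the knob has risen. Release and lift.

Emit:
send_rows(targets=[{"rx": 0,"ry": 0,"rz": 0,"dx": 0,"dy": 0,"dz": 0,"hand": 0.72},{"rx": 0,"ry": 0,"rz": 0,"dx": 0,"dy": 0,"dz": 0,"hand": 0.72},{"rx": 0,"ry": 0,"rz": 0,"dx": 0,"dy": 0,"dz": 0,"hand": 0.72},{"rx": 0,"ry": 0,"rz": 0,"dx": 0,"dy": -0.003,"dz": 0,"hand": 0.72},{"rx": 0,"ry": 0,"rz": 0,"dx": 0,"dy": -0.012,"dz": 0,"hand": 0.72},{"rx": 0,"ry": 0,"rz": 0,"dx": 0,"dy": -0.03,"dz": 0,"hand": 0.72},{"rx": 0,"ry": 0,"rz": 0,"dx": 0,"dy": -0.06,"dz": 0,"hand": 0.72},{"rx": 0,"ry": 0,"rz": 0,"dx": 0,"dy": -0.09,"dz": 0,"hand": 0.72},{"rx": 0,"ry": 0,"rz": 0,"dx": 0,"dy": -0.12,"dz": 0,"hand": 0.72},{"rx": 0,"ry": 0,"rz": 0,"dx": 0,"dy": -0.15,"dz": 0,"hand": 0.72},{"rx": 0,"ry": 0,"rz": 0,"dx": 0,"dy": -0.16,"dz": 0,"hand": 0.72},{"rx": 0,"ry": 0,"rz": 0,"dx": 0,"dy": -0.16,"dz": 0,"hand": 0.72}])

```text
time_s: 9.95
tcp_pos: [0.57, -0.0177, 0.3038]
ee_rot: [-89.8, -0.1, -59.1]
ft_force: [0.5, 0.3, -0.6]
grip_width: 0.0256
```

Run:
```python
from h import *
cp=imaging.camera_params('wrist'); im=imaging.snapshot('wrist')[:,:,::-1].copy(); cv2.imwrite('pics/w2.png',im)
import json; json.dump({k:np.array(v).tolist() for k,v in cp.items()},open('w2.json','w'))
H,S,V=cv2.split(cv2.cvtColor(im,cv2.COLOR_BGR2HSV))
for n,m in(('red',((H<6)|(H>174))),('orange',(H>5)&(H<16))):
  for b in blobs(m&(S>150)&(V>60),10):
    c=cv2.minAreaRect(b); z={'red':.150,'orange':.056}[n]
    P=onz(cp,cv2.boxPoints(c),z,True); d=P-np.roll(P,1,0); print(n,c,P.mean(0).round(4),np.linalg.norm(d,axis=1).round(4),np.degrees(np.arctan2(d[:,1],d[:,0])).round(1))
m=(V<60).astype(np.uint8)
for b in blobs(m,300): 
    c,r=circle(onz(cp,b,.18,True))
    if .038<r<.048: print('hole',c,r)
s=ctrl.observe(); print(s['time_s'],s['ft_force'])
delta([.492,-.297,.20],10.5)
```

```text
red ((256.0, 179.5), (31.0, 10.0), 90.0) [ 0.5703 -0.0168  0.15  ] [0.0346 0.0107 0.0346 0.011 ] [ 120.7   30.9  -58.8 -149.1]
orange ((254.0, 127.0), (6.0, 6.0), 90.0) [0.542 0.026 0.056] [0.0082 0.0081 0.0082 0.0082] [ 120.8   30.9  -59.  -149.1]
orange ((412.9892272949219, 57.386165618896484), (38.32978439331055, 30.009281158447266), 70.55996704101562) [0.6849 0.2475 0.056 ] [0.0565 0.0562 0.0588 0.0566] [ 143.    57.   -36.4 -125.3]
hole [ 0.56986025 -0.01817111] 0.0418308238388958
hole [0.22988434 0.01318678] 0.04599926765946643
10.0 [-0.08005563 -0.35294568 -0.4878493 ]
now [ 0.5692 -0.0173  0.3018] [-8.989e+01 -4.000e-02 -5.905e+01] shift [ 0.2001  0.1015 -0.2103] turn [ -0.07 -69.55   0.1 ]
```

View pics/w2.png

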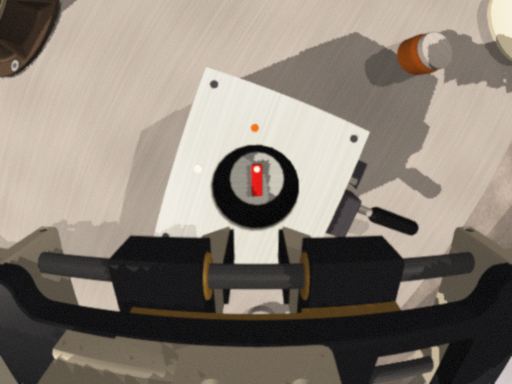

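The bar now points at the orange dot, at -59° against 10.5° at the start, so it has turned 69.5°. The hole is centred at (255,187). Next, go above the cap.

Emit:
send_rows(targets=[{"rx": 0,"ry": -4,"rz": 0,"dx": 0.02,"dy": 0,"dz": -0.021,"hand": 0.35},{"rx": 0,"ry": -8,"rz": 0,"dx": 0.042,"dy": 0,"dz": -0.044,"hand": 0.35},{"rx": 0,"ry": -12,"rz": 0,"dx": 0.065,"dy": 0,"dz": -0.068,"hand": 0.35},{"rx": 0,"ry": -16,"rz": 0,"dx": 0.088,"dy": 0,"dz": -0.092,"hand": 0.35},{"rx": 0,"ry": -20,"rz": 0,"dx": 0.11,"dy": 0,"dz": -0.116,"hand": 0.35},{"rx": 0,"ry": -24,"rz": 0,"dx": 0.134,"dy": 0.01,"dz": -0.14,"hand": 0.35},{"rx": 0,"ry": -28,"rz": 0,"dx": 0.157,"dy": 0.03,"dz": -0.164,"hand": 0.35},{"rx": 0,"ry": -28,"rz": 0,"dx": 0.18,"dy": 0.05,"dz": -0.188,"hand": 0.35},{"rx": 0,"ry": -28,"rz": 0,"dx": 0.195,"dy": 0.07,"dz": -0.205,"hand": 0.35},{"rx": 0,"ry": -28,"rz": 0,"dx": 0.2,"dy": 0.09,"dz": -0.21,"hand": 0.35},{"rx": 0,"ry": -28,"rz": 0,"dx": 0.2,"dy": 0.1,"dz": -0.21,"hand": 0.35},{"rx": 0,"ry": -28,"rz": 0,"dx": 0.2,"dy": 0.1,"dz": -0.21,"hand": 0.35}])

```text
time_s: 11.0
tcp_pos: [0.4897, -0.2952, 0.1974]
ee_rot: [-90.0, 0.4, -31.1]
ft_force: [0.9, 0.8, -0.1]
grip_width: 0.0596
```

Run:
```python
from h import *
cp=imaging.camera_params('wrist'); im=imaging.snapshot('wrist')[:,:,::-1].copy(); cv2.imwrite('pics/w3.png',im)
H,S,V=cv2.split(cv2.cvtColor(im,cv2.COLOR_BGR2HSV))
for b in blobs((H>4)&(H<18)&(S>150)&(V>60),60):
    print('orange',cv2.boundingRect(b),cv2.minEnclosingCircle(b))
s=ctrl.observe(); print(s['time_s'],s['ft_force'],s['grip_width'],cp['eye'])
delta([.492,-.297,.10],-31)
```

```text
orange (243, 170, 26, 30) ((255.9545440673828, 184.5), 14.816469192504883)
11.05 [0.53953057 0.26034011 0.15782094] 0.05946898774216776 [ 0.42530831 -0.25670753  0.3573491 ]
now [ 0.491  -0.295   0.1991] [-90.     0.22 -31.02] shift [ 0.0022  0.0991 -0.0012] turn [ 0.   -0.02 -0.22]
```

View pics/w3.png

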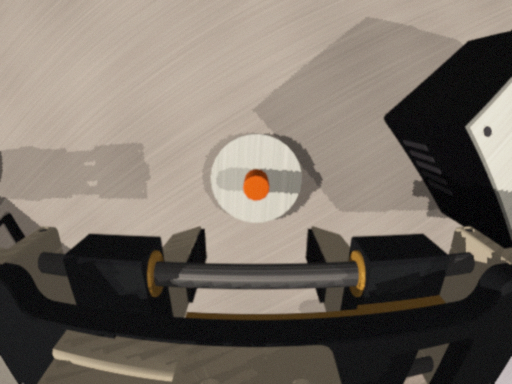

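The wrist view shows the flange at about (256,178), spanning 210–302 and 134–222, with the orange handle top near (256,185).

Run:
```python
from h import *
cp=imaging.camera_params('wrist')
print(circle(onz(cp,[(210,178),(302,178),(256,134),(256,222)],.016,True)))
print(onz(cp,[(256,186)],.056,True))
delta([.492,-.2975,.025],-31)
```

```text
(array([ 0.4950962 , -0.29777715]), np.float64(0.05436002557366532))
[[ 0.4930722  -0.29658113  0.056     ]]
now [ 0.491  -0.295   0.1991] [-90.     0.22 -31.02] shift [ 0.0028  0.1741 -0.0016] turn [ 0.   -0.02 -0.22]
```

Emit:
send_rows(targets=[{"rx": 0,"ry": 0,"rz": 0,"dx": 0.0035,"dy": 0.03,"dz": -0.001,"hand": 0.35},{"rx": 0,"ry": 0,"rz": 0,"dx": 0.0035,"dy": 0.06,"dz": -0.001,"hand": 0.35},{"rx": 0,"ry": 0,"rz": 0,"dx": 0.0035,"dy": 0.09,"dz": -0.001,"hand": 0.35},{"rx": 0,"ry": 0,"rz": 0,"dx": 0.0035,"dy": 0.12,"dz": -0.001,"hand": 0.35},{"rx": 0,"ry": 0,"rz": 0,"dx": 0.0035,"dy": 0.145,"dz": -0.001,"hand": 0.35},{"rx": 0,"ry": 0,"rz": 0,"dx": 0.0035,"dy": 0.16,"dz": -0.001,"hand": 0.35},{"rx": 0,"ry": 0,"rz": 0,"dx": 0.0035,"dy": 0.17,"dz": -0.001,"hand": 0.35},{"rx": 0,"ry": 0,"rz": 0,"dx": 0.0035,"dy": 0.174,"dz": -0.001,"hand": 0.35},{"rx": 0,"ry": 0,"rz": 0,"dx": 0.0035,"dy": 0.174,"dz": -0.001,"hand": 0.35},{"rx": 0,"ry": 0,"rz": 0,"dx": 0.0035,"dy": 0.174,"dz": -0.001,"hand": 0.35}], newtons=15)

```text
time_s: 11.88
tcp_pos: [0.4951, -0.2992, 0.0278]
ee_rot: [-90.0, -0.1, -31.0]
ft_force: [-0.4, -0.7, -0.0]
grip_width: 0.0599
```

Emit:
send_rows(targets=[{"rx": 0,"ry": 0,"rz": 0,"dx": 0,"dy": 0,"dz": 0,"hand": 1},{"rx": 0,"ry": 0,"rz": 0,"dx": 0,"dy": 0,"dz": 0,"hand": 1},{"rx": 0,"ry": 0,"rz": 0,"dx": 0,"dy": 0,"dz": 0,"hand": 1},{"rx": 0,"ry": 0,"rz": 0,"dx": 0,"dy": 0,"dz": 0,"hand": 1},{"rx": 0,"ry": 0,"rz": 0,"dx": 0,"dy": 0,"dz": 0,"hand": 1},{"rx": 0,"ry": 0,"rz": 0,"dx": 0,"dy": 0,"dz": 0,"hand": 1},{"rx": 0,"ry": 0,"rz": 0,"dx": 0,"dy": 0,"dz": 0,"hand": 1},{"rx": 0,"ry": 0,"rz": 0,"dx": 0,"dy": 0,"dz": 0,"hand": 1}], newtons=15)

```text
time_s: 12.55
tcp_pos: [0.4943, -0.2992, 0.0269]
ee_rot: [-90.0, -0.0, -31.0]
ft_force: [0.5, 0.8, 4.6]
grip_width: 0.0277
```

```bash
python3 -c "
from h import *
s=ctrl.observe(); print(s['tcp_pos'],s['ee_rot'],s['ft_force'],s['grip_width'])"
```

```text
[ 0.49429251 -0.29918632  0.02693049] [-8.99833489e+01 -1.24230442e-02 -3.10401908e+01] [0.4810711  0.81651637 4.55666899] 0.02767426287783775
```

Emit:
send_rows(targets=[{"rx": 0,"ry": 0,"rz": 0,"dx": 0,"dy": -0.002,"dz": 0,"hand": 1},{"rx": 0,"ry": 0,"rz": 0,"dx": 0,"dy": -0.008,"dz": 0,"hand": 1},{"rx": 0,"ry": 0,"rz": 0,"dx": 0,"dy": -0.02,"dz": 0,"hand": 1},{"rx": 0,"ry": 0,"rz": 0,"dx": 0,"dy": -0.04,"dz": 0,"hand": 1},{"rx": 0,"ry": 0,"rz": 0,"dx": 0,"dy": -0.065,"dz": 0,"hand": 1},{"rx": 0,"ry": 0,"rz": 0,"dx": 0,"dy": -0.095,"dz": 0,"hand": 1},{"rx": 0,"ry": 0,"rz": 0,"dx": 0,"dy": -0.125,"dz": 0,"hand": 1},{"rx": 0,"ry": 0,"rz": 0,"dx": 0,"dy": -0.155,"dz": 0,"hand": 1},{"rx": 0,"ry": 0,"rz": 0,"dx": 0,"dy": -0.18,"dz": 0,"hand": 1},{"rx": 0,"ry": 0,"rz": 0,"dx": 0,"dy": -0.205,"dz": 0,"hand": 1},{"rx": 0,"ry": 0,"rz": 0,"dx": 0,"dy": -0.225,"dz": 0,"hand": 1},{"rx": 0,"ry": 0,"rz": 0,"dx": 0,"dy": -0.235,"dz": 0,"hand": 1}], newtons=25)

```text
time_s: 13.55
tcp_pos: [0.4945, -0.3001, 0.2653]
ee_rot: [-90.0, -0.2, -31.1]
ft_force: [1.0, -0.2, -1.0]
grip_width: 0.0274
```

Run:
```python
from h import *
cp=imaging.camera_params('wrist'); s=ctrl.observe(); im=imaging.snapshot('wrist')[:,:,::-1].copy(); cv2.imwrite('pics/w4.png',im)
print(s)
c=rot(cp['attitude']); r=rot(s['ee_rot'])
print('cam in tool',r.inv().apply(cp['eye']-s['tcp_pos']))
delta([.5697,-.0182,.27],-31)
```

```text
{'time_s': 13.55, 'joint_positions': array([ -4.59930745,  21.70730465,  42.89179707,  96.27688638,
       -15.80478318,  68.01726196, 101.10855132]), 'joint_vel': array([-2.20226488, -4.06020417,  1.93358859, -7.80808705,  4.04375503,
       12.08661939, -3.37550054]), 'tau': array([-4.97565251e-01, -5.15175605e+01,  8.58370274e+00, -3.05425251e+01,
        3.57619268e-03,  2.12660017e-01, -3.09947412e-02]), 'tcp_pos': array([ 0.49446789, -0.30013345,  0.26528704]), 'ee_rot': array([-89.9706103 ,  -0.21927844, -31.08218358]), 'ft_force': array([ 0.97915883, -0.23850708, -0.95092365]), 'torque': array([-0.03458438, -0.06777092, -0.01595315]), 'grip_width': 0.027382129576106563}
cam in tool [-0.07603374 -0.15948747 -0.00042223]
now [ 0.4949 -0.3004  0.2658] [-89.96  -0.28 -31.08] shift [-0.0816 -0.0044  0.2803] turn [-0.04 -0.08  0.29]
```

View pics/w4.png

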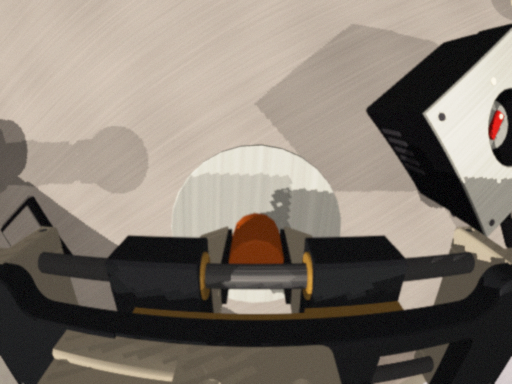

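The cap is held upright. The flange arc runs (172,218), (256,144), (340,218), so I'll measure its offset from the TCP.

Run:
```python
from h import *
cp=imaging.camera_params('wrist'); s=ctrl.observe(); r=rot(s['ee_rot'])
im=cv2.imread('pics/w4.png'); 
# arc points: strongest gradient radially about (256,225)
g=cv2.GaussianBlur(im,(3,3),0).astype(float)[:,:,0]-0.5*im[:,:,2]  # flange is less warm than the counter
P=[]
for a in np.radians(np.arange(185,356,5)):
    R_=np.arange(70,100,.5); u=256+R_*np.cos(a); v=228+R_*np.sin(a)
    p=cv2.remap(g.astype(np.float32),u[None].astype(np.float32),v[None].astype(np.float32),1)[0]
    k=np.argmax(abs(p[6:]-p[:-6])); P.append((u[k+3],v[k+3]))
P=np.array(P)
for h in(.009,.011,.013):
    Q=onz(cp,P,s['tcp_pos'][2]-h,True)
    c,R0=circle(Q)
    for _ in range(3):
        e=abs(np.hypot(*(Q[:,:2]-c).T)-R0); c,R0=circle(Q[e<=np.percentile(e,75)])
    print(h,c,R0,'offset in tool',r.inv().apply(np.r_[c,s['tcp_pos'][2]]-s['tcp_pos']).round(4), e.round(4).max())
```

```text
0.009 [ 0.49291906 -0.29987213] 0.05373381147996702 offset in tool [-0.002  -0.     -0.0006] 0.002
0.011 [ 0.49368149 -0.30033291] 0.05437317345154527 offset in tool [-0.0011 -0.     -0.0006] 0.002
0.013 [ 0.49444393 -0.30079369] 0.05501253542311895 offset in tool [-0.0002 -0.     -0.0006] 0.002
```

Emit:
send_rows(targets=[{"rx": 0,"ry": 0,"rz": 0,"dx": -0.004,"dy": 0,"dz": 0.014,"hand": 1},{"rx": 0,"ry": 0,"rz": 0,"dx": -0.011,"dy": 0,"dz": 0.04,"hand": 1},{"rx": 0,"ry": 0,"rz": 0,"dx": -0.02,"dy": 0,"dz": 0.07,"hand": 1},{"rx": 0,"ry": 0,"rz": 0,"dx": -0.03,"dy": 0,"dz": 0.105,"hand": 1},{"rx": 0,"ry": 0,"rz": 0,"dx": -0.04,"dy": 0,"dz": 0.14,"hand": 1},{"rx": 0,"ry": 0,"rz": 0,"dx": -0.05,"dy": 0,"dz": 0.175,"hand": 1},{"rx": 0,"ry": 0,"rz": 0,"dx": -0.06,"dy": 0,"dz": 0.21,"hand": 1},{"rx": 0,"ry": 0,"rz": 0,"dx": -0.068,"dy": 0,"dz": 0.24,"hand": 1},{"rx": 0,"ry": 0,"rz": 0,"dx": -0.075,"dy": 0,"dz": 0.263,"hand": 1},{"rx": 0,"ry": 0,"rz": 0,"dx": -0.08,"dy": 0,"dz": 0.278,"hand": 1},{"rx": 0,"ry": 0,"rz": 0,"dx": -0.08,"dy": 0,"dz": 0.281,"hand": 1},{"rx": 0,"ry": 0,"rz": 0,"dx": -0.08,"dy": 0,"dz": 0.281,"hand": 1}])

```text
time_s: 14.6
tcp_pos: [0.5702, -0.0161, 0.2608]
ee_rot: [-90.1, 0.1, -30.9]
ft_force: [1.0, -0.4, -0.8]
grip_width: 0.0272
```

Emit:
send_rows(targets=[{"rx": 0,"ry": 0,"rz": 0,"dx": 0,"dy": 0.01,"dz": 0,"hand": 1},{"rx": 0,"ry": 0,"rz": 0,"dx": 0,"dy": 0.02,"dz": 0,"hand": 1},{"rx": 0,"ry": 0,"rz": 0,"dx": 0,"dy": 0.03,"dz": 0,"hand": 1},{"rx": 0,"ry": 0,"rz": 0,"dx": 0,"dy": 0.04,"dz": 0,"hand": 1},{"rx": 0,"ry": 0,"rz": 0,"dx": 0,"dy": 0.04,"dz": 0,"hand": 1},{"rx": 0,"ry": 0,"rz": 0,"dx": 0,"dy": 0.04,"dz": 0,"hand": 1}])

```text
time_s: 15.1
tcp_pos: [0.5699, -0.0177, 0.2208]
ee_rot: [-90.1, 0.1, -31.1]
ft_force: [0.3, -0.4, -1.0]
grip_width: 0.0271
```

```bash
python3 -c "
from h import *
delta([.5713,-.0185,.216],-31)
s=ctrl.observe(); print(s['ft_force'],s['grip_width'])"
```

```text
now [ 0.5699 -0.0177  0.2208] [-9.007e+01  8.000e-02 -3.109e+01] shift [0.0017 0.0048 0.0001] turn [ 0.07 -0.09 -0.08]
[ 0.26365913 -0.3506278  -0.99897198] 0.02714454719756607
```

Emit:
send_rows(targets=[{"rx": 0,"ry": 0,"rz": 0,"dx": 0.0016,"dy": 0.002,"dz": 0,"hand": 1},{"rx": 0,"ry": 0,"rz": 0,"dx": 0.0016,"dy": 0.005,"dz": 0,"hand": 1},{"rx": 0,"ry": 0,"rz": 0,"dx": 0.0016,"dy": 0.008,"dz": 0,"hand": 1},{"rx": 0,"ry": 0,"rz": 0,"dx": 0.0016,"dy": 0.011,"dz": 0,"hand": 1},{"rx": 0,"ry": 0,"rz": 0,"dx": 0.0016,"dy": 0.013,"dz": 0,"hand": 1},{"rx": 0,"ry": 0,"rz": 0,"dx": 0.0016,"dy": 0.015,"dz": 0,"hand": 1},{"rx": 0,"ry": 0,"rz": 0,"dx": 0.0016,"dy": 0.016,"dz": 0,"hand": 1},{"rx": 0,"ry": 0,"rz": 0,"dx": 0.0016,"dy": 0.016,"dz": 0,"hand": 1}])

```text
time_s: 15.77
tcp_pos: [0.5717, -0.018, 0.2055]
ee_rot: [-90.0, 0.0, -31.0]
ft_force: [-0.2, -0.5, -1.3]
grip_width: 0.0272
```

Emit:
send_rows(targets=[{"rx": 0,"ry": 0,"rz": 0,"dx": 0,"dy": 0.0015,"dz": 0,"hand": 1},{"rx": 0,"ry": 0,"rz": 0,"dx": 0,"dy": 0.003,"dz": 0,"hand": 1},{"rx": 0,"ry": 0,"rz": 0,"dx": 0,"dy": 0.0045,"dz": 0,"hand": 1},{"rx": 0,"ry": 0,"rz": 0,"dx": 0,"dy": 0.006,"dz": 0,"hand": 1},{"rx": 0,"ry": 0,"rz": 0,"dx": 0,"dy": 0.006,"dz": 0,"hand": 1}])

```text
time_s: 16.18
tcp_pos: [0.5717, -0.018, 0.1994]
ee_rot: [-90.0, 0.0, -31.0]
ft_force: [-0.1, -0.7, -1.1]
grip_width: 0.0275
```

It's in by about 7 mm with no contact. Now lower it the last few millimetres.

Emit:
send_rows(targets=[{"rx": 0,"ry": 0,"rz": 0,"dx": 0,"dy": 0.001,"dz": 0,"hand": 1},{"rx": 0,"ry": 0,"rz": 0,"dx": 0,"dy": 0.002,"dz": 0,"hand": 1},{"rx": 0,"ry": 0,"rz": 0,"dx": 0,"dy": 0.003,"dz": 0,"hand": 1},{"rx": 0,"ry": 0,"rz": 0,"dx": 0,"dy": 0.003,"dz": 0,"hand": 1}])

```text
time_s: 16.52
tcp_pos: [0.5719, -0.018, 0.1969]
ee_rot: [-90.0, 0.0, -31.0]
ft_force: [-1.6, 0.4, 2.1]
grip_width: 0.0272
```

Emit:
send_rows(targets=[{"rx": 0,"ry": 0,"rz": 0,"dx": 0,"dy": 0.0005,"dz": 0,"hand": 0.45},{"rx": 0,"ry": 0,"rz": 0,"dx": 0,"dy": 0.0,"dz": 0,"hand": 0.45},{"rx": 0,"ry": 0,"rz": 0,"dx": 0,"dy": 0,"dz": 0,"hand": 0.45},{"rx": 0,"ry": 0,"rz": 0,"dx": 0,"dy": 0,"dz": 0,"hand": 0.45},{"rx": 0,"ry": 0,"rz": 0,"dx": 0,"dy": -0.01,"dz": 0,"hand": 0.45},{"rx": 0,"ry": 0,"rz": 0,"dx": 0,"dy": -0.03,"dz": 0,"hand": 0.45},{"rx": 0,"ry": 0,"rz": 0,"dx": 0,"dy": -0.06,"dz": 0,"hand": 0.45},{"rx": 0,"ry": 0,"rz": 0,"dx": 0,"dy": -0.09,"dz": 0,"hand": 0.45},{"rx": 0,"ry": 0,"rz": 0,"dx": 0,"dy": -0.12,"dz": 0,"hand": 0.45},{"rx": 0,"ry": 0,"rz": 0,"dx": 0,"dy": -0.14,"dz": 0,"hand": 0.45},{"rx": 0,"ry": 0,"rz": 0,"dx": 0,"dy": -0.14,"dz": 0,"hand": 0.45},{"rx": 0,"ry": 0,"rz": 0,"dx": 0,"dy": -0.14,"dz": 0,"hand": 0.45}])

```text
time_s: 17.52
tcp_pos: [0.5724, -0.0183, 0.3384]
ee_rot: [-89.9, -0.1, -31.1]
ft_force: [-0.2, 0.3, 0.4]
grip_width: 0.0508
```

Run:
```python
from h import *
cp=imaging.camera_params('wrist'); im=imaging.snapshot('wrist')[:,:,::-1].copy(); sc=imaging.snapshot('scene')[:,:,::-1]
H,S,V=cv2.split(cv2.cvtColor(im,cv2.COLOR_BGR2HSV))
for b in blobs((H>4)&(H<18)&(S>150)&(V>60),150):
    (c,r)=cv2.minEnclosingCircle(b); print('handle',c,r,onz(cp,[c],.226,True))
s=ctrl.observe(); print(s['time_s'],s['tcp_pos'],s['ft_force'],s['grip_width'])
cv2.imwrite('pics/end.png',np.hstack([cv2.resize(im[60:300,120:400],(400,343)),cv2.resize(sc[130:290,150:337],(400,343))]))
```

```text
handle (254.7260284423828, 184.46575927734375) 16.68998908996582 [[ 0.56654094 -0.01616524  0.226     ]]
handle (430.7368469238281, 140.26315307617188) 18.81026840209961 [[0.61862694 0.16437775 0.226     ]]
17.6167 [ 0.57146151 -0.01790185  0.33629099] [-1.20750618 -0.56934237 -0.06210702] 0.0506225594717363
```

View pics/end.png

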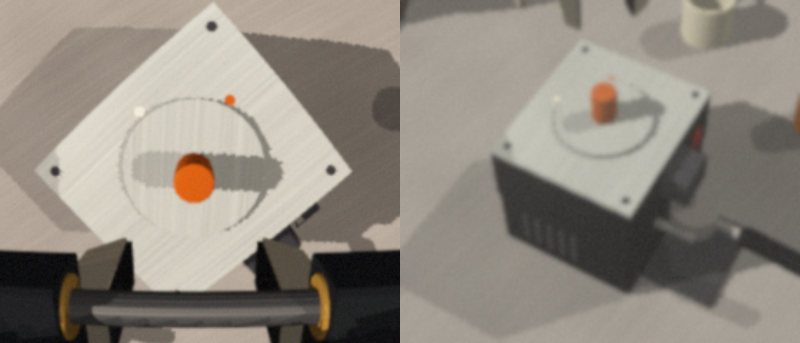

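The cap's flange lies flat on the plate with an even edge. The handle is upright and the gripper is clear above it.

```bash
python3 -c "
from plant import ctrl
print(ctrl.hand_in())"
```

```text
the job is handed in; nothing more can be done
None
```

The job is handed in at about 17.6 s of robot time. My checks say the knob is in the working notch and the cap is home, but the interface gave no verdict.

- **Knob:** I gripped the bar and pushed it in 7.7 mm at about 16 N. I turned it clockwise 69.5° by the tool's yaw; the stop is at 71.6°. Before release the fingertips were back at 0.1414 m, the same height as at first touch (0.1415 m). The close look afterwards showed the bar pointing at the orange dot.
- **Slip on my part:** on the first row of the rise I left a 5.5° turn in the command, which briefly asked for slightly more than the stop. No high force showed in the readings after it, and the knob ended at 69.4°.
- **Cap:** it went in without sideways force and touched down at TCP 0.197 m with about 2 N, as expected for fully seated. The last picture shows the flange flat on the plate, the handle upright and the gripper about 14 cm higher and clear.
- **Checks that disagreed:** the last handle fix was about 3.7 mm from the opening's centre, using the middle of the whole orange patch, which takes in the handle's side as well as its top. That is roughly the 3.5 mm the plug's play allows and inside the 6 mm limit. Earlier fixes of the cap on the counter differed by up to about 4 mm.
- **Not measured:** I did not measure the mug, jar or tamper again at the end. The arm stayed clear of them and no contact showed in the force readings.

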